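Roll the thick rod onto the marking line

ROBOT

A 6-joint arm with a two-finger parallel gripper is mounted at the origin on the work surface. World frame = base frame: x ahead of the robot, y to its left, z up, the work surface at z = 0. Lengths are in m, angles in rad, forces in N, time in s.
With the tool pointing down it reaches from about 0.35 to 0.975 m from the base axis. Payload 4.9 kg.
Tool frame: the origin (TCP) lies midway between the tips of the shut fingers; the grasp point (between the pads) lies 19 mm behind it; y points along the fingers, x is the direction in which the jaws open and shut, and the axes are right-handed (so a half turn about y gives the same grasp; the last joint's range is limited). The gripper opens to 85 mm and grips with 20 to 120 N. Pads are 22 mm wide; open, the fingers measure 114 mm over their backs; the gripper's body (76 mm by 85 mm) begins 54 mm behind the grasp point. The pads swing forward as they close: fully open they stand 13 mm farther back than shut.
Start: joints at [-1.406, 0.053, 1.613, -0, 1.476, -0.119], TCP at [0.175, -0.6, 0.231] pointing down, gripper open.
Joint ranges: [-3.01, 3.01], [-1.01, 2.22], [0.06, 2.58], [-1.02, 4.17], [0.09, 2.62], [-3.14, 3.14]. Speed limits (rad/s): [2.57, 2.57, 3.14, 3.14, 3.14, 3.14].

INTERFACE

Orientations are given as a unit quaternion [w, x, y, z].
In Python, from plant import move_ptp, servo_line, movej, set_gripper, pause, ik, grab_frame, camera_params, Unreachable, close_job, trace, mark_of, read_time, read_joint_pos, read_qd, read_joint_torque, read_tool_pos, read_orientation, read_ft_force, read_ft_torque, read_width gives the robot as it stands. Calls block until the motion is done:
- move_ptp(position, orientation): joint-space move of the TCP to a pose.
- servo_line(position, ori=None, speed=0.15, guard=None): straight line of the TCP; ori=None keeps the orientation; speed is the mean speed in m/s. With guard (N) it stops when the force on the tool has changed by that much, and returns True; else False.
- movej(angles): joint-space move.
- set_gripper(opening, force=None): finger opening in m; force is the grip in N (None keeps the last); returns when the fingers have stopped.
- pause(seconds).
- ik(position, orientation): joint angles nearest the present ones, or None.
- grab_frame(name): name is "side" or "top"; returns the picture (480x640x3 uint8, red, green, blue); there is no depth.
- camera_params(name): a dict with "vfov" (degrees; the focal length in pixels is half the picture's height over the tangent of half this angle, whatever the lens; pixels are square), "cx", "cy" (the principal point, pixels), "R" (3x3) and "t" (3): a world point X has camera coordinates R X + t. Camera axes: x right, y down, z forward; pixel columns grow to the right and rows downward; lengths in m; the calibration is good to about 2 mm. A picture is of the moment at which its call begins. camera_params takes no time and is no camera call.
A pose or a line that the arm cannot do raises Unreachable and nothing moves.
- close_job(): hands the job in, once; it reports no verdict.
Trained networks look in the newest picture that a camera, given by its name, has taken for a name from the list of things; names that differ only in an ending like _2 or _b are one class to them, and where a whole thing is asked for, a point or a joint stands for the part that bears it (a point fixed in the world has none). Each returns a list of dicts, best first, with "p" (0 to 1); they miss things now and then, are a little off and sometimes report something else, mostly with a low value. They report only what shows in the picture. A call takes as long as a camera call. They do not tell look-alikes from the thing itself.
- trace(name, camera): "pixels" (480x640 bool, what is visible of it) and "extent" ([left, top, width, height] in pixels, round what is visible of it).
- mark_of(name, camera): "pixel" ([column, row] in pixels: a listed point, or the origin of a listed thing).
Readings, each from a call of its own:
- read_time(): time.
- read_joint_pos(): joint angles.
- read_qd(): joint speeds.
- read_joint_torque(): joint torques, N m.
- read_tool_pos(): TCP position.
- read_orientation(): TCP orientation.
- read_ft_force(): force on the tool from outside, world axes, zero at the start.
- read_ft_torque(): the same for the moment, N m.
- read_width(): finger opening in m.
Only numpy, scipy, OpenCV 4.12 (cv2) and the standard library are available. Lean on these libraries where they do the work, as an engineer would, in place of code of your own. Each camera call takes 0.05 s, during which the arm holds its last target.

TASK

On the jeweller's cork marking-out board, push the top of the thicker steel rod sideways with your fingertips to roll it until it lies at rest centred over the dark line and along it. It must really roll, not just skid, and must never be picked up; leave the thinner rod and everything else where it lies.

Things in the scene. Friction and masses are not known exactly. Their poses are not given: they have to be found in the camera images.
- line (a point): Middle of the dark inlaid line (190 mm long, 3 mm wide, with a 16 mm cross-tick at each end) on the top face of the fixed cork board (260 mm along x, 360 mm along y, 18 mm thick, lying flat on the bench; the line crosses its middle). Its x axis runs along the line, its y axis across it, z is up. The cork is level and resists rolling a little, so that a rod stops soon after a slow push ends.
- thick_rod_center (a point): Centre of the thick rod: a plain loose cylinder of bright steel, 32 mm in diameter and 120 mm long, about 0.7 kg, lying on the board 65 to 105 mm to one side or the other of the line and nearly parallel to it, its middle 16 mm above the board. Its x axis runs along the rod; y and z turn as it rolls (z is up at the start).
- thin_rod_center (a point): Centre of the thin rod, to be left alone: a plain loose steel cylinder, 14 mm in diameter and 120 mm long, lying on the board on the opposite side of the line, nearly parallel to it. Its x axis runs along the rod.
- punch_center (a point): Centre of a small dark steel punch, 18 mm in diameter and 48 mm tall, standing loose on the board near its far edge. Leave alone.
- signet_center (a point): Centre of a plain steel finger ring, 24 mm across and 8 mm high, lying loose on the board near the edge closest to the robot. Leave alone.
- file_a_center (a point): Middle of a blue-handled flat file lying loose on the bench to the robot's right, 183 mm long, 16 mm wide, 10 mm thick; x runs along it. Leave alone.
- file_b_center (a point): Middle of a second file like the first, beside it. Leave alone.
- hammer_grip (a point): Middle of the handle of a small hammer, 240 mm long, lying loose on the bench to the robot's left; x runs along it. Leave alone.
- jar_center (a point): Centre of a small closed amber jar, 56 mm in diameter and 70 mm tall, standing loose on the bench to the robot's left. Leave alone.
Things that resemble listed ones, but are neither listed nor needed, are in the scene too. There is more than one size of the part that bears thick_rod_center; the job needs the largest.

How it is judged:
By the outcome, as a careful person would: the job done as asked, in the order asked, and still so for the second after the job is handed in, with the robot touching nothing.
It also fails if it takes over 58 s, if anything falls off the work surface, if the arm or the gripper's body presses on something with over 40 N, if the wrist force passes 120 N, or if a joint passes its speed limit or range.

## Working session

There is one attempt and no reset: what is moved stays moved. The work goes in short steps, each a Python script; the robot and the scene stay as the last script left them, time stands still between calls to the robot, and variables do not carry over. Pictures are saved under pics/ and viewed, and the job is handed in when it is done.

```bash
mkdir -p pics; ls; python3 - <<'E'
from plant import *
import cv2
for n in("side","top"):
    f=grab_frame(n); cv2.imwrite(f"pics/{n}0.png",f[:,:,::-1]); print(n,camera_params(n))
print(read_time(),read_tool_pos(),read_orientation(),read_width())
E
```

```text
pics
side {'vfov': 50.64607479621266, 'cx': 319.2089416776653, 'cy': 237.40931321115926, 'R': array([[-9.97120682e-01, -7.58310257e-02,  1.29059804e-05],
       [-5.03559405e-02,  6.62015294e-01, -7.47796784e-01],
       [ 5.66976532e-02, -7.45644289e-01, -6.63927684e-01]]), 't': array([0.50938938, 0.08905369, 1.45594401])}
top {'vfov': 47.195827779368024, 'cx': 328.3481035087235, 'cy': 238.95977074668565, 'R': array([[-0.02504894, -0.99962171, -0.01135766],
       [-0.99000681,  0.02638197, -0.13852981],
       [ 0.13877704,  0.00777414, -0.99029314]]), 't': array([0.02220941, 0.53322282, 1.2784558 ])}
0.1 [ 0.17491251 -0.59942445  0.23016736] [ 0.56615315 -0.56522878  0.42474808 -0.42376421] 0.08557966759783812
```

View pics/side0.png

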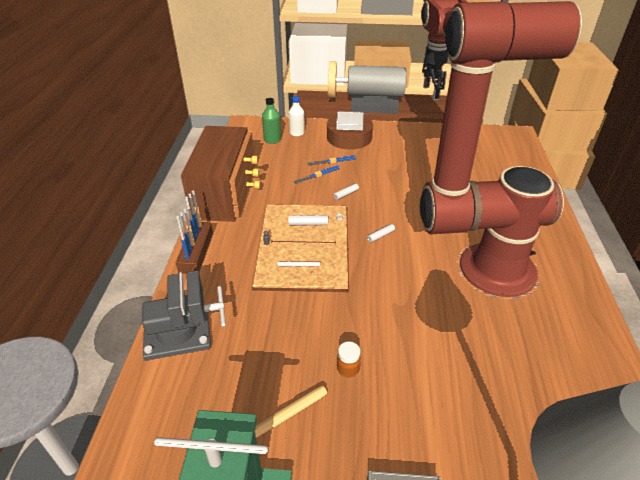

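View pics/top0.png

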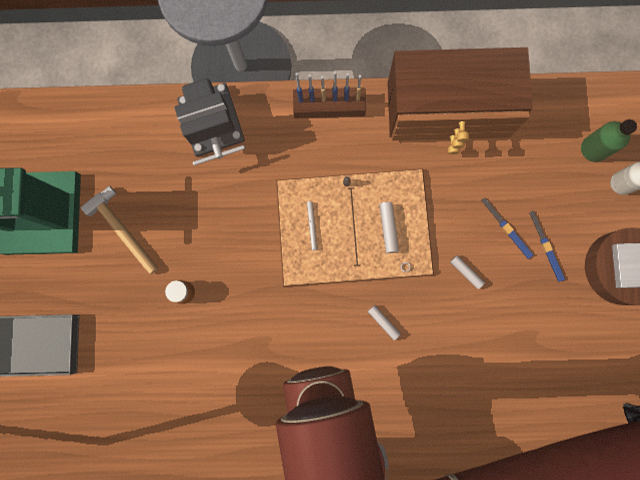

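```bash
cat > h.py <<'E'
from plant import *
import numpy as np, cv2
def proj(X,n):
    p=camera_params(n); c=p["R"]@np.asarray(X,float)+p["t"]; f=240/np.tan(np.radians(p["vfov"])/2)
    return np.array([p["cx"]+f*c[0]/c[2],p["cy"]+f*c[1]/c[2]])
def ray(px,n):
    p=camera_params(n); f=240/np.tan(np.radians(p["vfov"])/2)
    d=p["R"].T@np.array([(px[0]-p["cx"])/f,(px[1]-p["cy"])/f,1]); return -p["R"].T@p["t"],d/np.linalg.norm(d)
def onz(px,n,z):
    o,d=ray(px,n); return o+d*(z-o[2])/d[2]
def tri(p1,n1,p2,n2):
    o1,d1=ray(p1,n1);o2,d2=ray(p2,n2)
    A=np.array([d1,-d2]).T; s=np.linalg.lstsq(A,o2-o1,rcond=None)[0]
    a=o1+s[0]*d1;b=o2+s[1]*d2; return (a+b)/2,np.linalg.norm(a-b)
E
python3 - <<'E'
from h import *
t=cv2.imread("pics/top0.png"); s=cv2.imread("pics/side0.png")
cv2.imwrite("pics/tc.png",cv2.resize(t[160:350,270:500],None,fx=3.2,fy=3.2-.1,interpolation=cv2.INTER_CUBIC)[:600])
cv2.imwrite("pics/sc.png",cv2.resize(s[170:300,240:420],None,fx=4.4,fy=4.4,interpolation=cv2.INTER_CUBIC))
grab_frame("top");grab_frame("side")
for n in("line","thick_rod_center","thin_rod_center","punch_center"):
    r={}
    for c in("top","side"):
        m=mark_of(n,c); print(n,c,[(np.round(q["pixel"],1),round(q["p"],2)) for q in m[:4]]); 
        if m:r[c]=m[0]["pixel"]
    if len(r)==2: print(tri(r["top"],"top",r["side"],"side"))
for c in("top","side"):
    for q in trace("thick_rod_center",c): 
        print(c,q["extent"],q["p"],q["pixels"].sum())
        print(cv2.minAreaRect(np.argwhere(q["pixels"])[:,::-1].astype(np.float32)))
print(read_time())
E
```

```text
line top [(array([352.9, 223.7]), 0.78)]
line side [(array([302.6, 242.4]), 0.94)]
(array([ 0.56858847, -0.0521478 ,  0.01572639]), np.float64(0.00803684099022297))
thick_rod_center top [(array([465.4, 272.8]), 0.83), (array([384.4, 323.8]), 0.72), (array([388.4, 226.6]), 0.56)]
thick_rod_center side [(array([307.3, 220.9]), 0.74), (array([378.9, 231.6]), 0.48), (array([347.1, 191.1]), 0.46)]
(array([ 0.51979734, -0.35749614, -0.15616451]), np.float64(0.12368057397505029))
thin_rod_center top [(array([311.4, 225.5]), 0.59), (array([390.4, 225.4]), 0.23)]
thin_rod_center side [(array([297.3, 263.9]), 0.72)]
(array([0.56948093, 0.04885722, 0.02372348]), np.float64(0.000253226876281102))
punch_center top [(array([405.8, 268.7]), 0.58), (array([112.3, 218.5]), 0.41), (array([345.1, 184.9]), 0.37)]
punch_center side [(array([266.2, 237. ]), 0.42)]
(array([ 0.58071341, -0.16932237, -0.06610605]), np.float64(0.23191024635299218))
top [370.6, 307.6, 28.2, 27.7] 0.96 334
((383.8499755859375, 321.54998779296875), (37.758262634277344, 9.512967109680176), 49.76364517211914)
top [449.8, 254.7, 34.8, 30.7] 0.92 453
((467.0000305175781, 270.5), (40.305084228515625, 12.020814895629883), 45.0)
top [381.8, 199.8, 19.0, 52.9] 0.6 680
((388.6568908691406, 226.72349548339844), (50.738555908203125, 14.394999504089355), 82.69424438476562)
side [276.9, 260.3, 43.6, 8.6] 0.67 248
((298.5, 264.0), (41.0, 6.0), 0.0)
side [291.7, 214.3, 36.2, 15.7] 0.64 407
((308.5, 220.5), (39.0, 11.0), 0.0)
side [333.1, 185.8, 22.6, 16.2] 0.59 167
((345.6999816894531, 191.3999786376953), (6.7082037925720215, 25.043960571289062), 63.43495178222656)
side [369.3, 222.4, 25.0, 20.9] 0.53 200
((381.25946044921875, 232.46697998046875), (7.478900909423828, 27.778772354125977), 60.945396423339844)
0.7
```

View pics/tc.png

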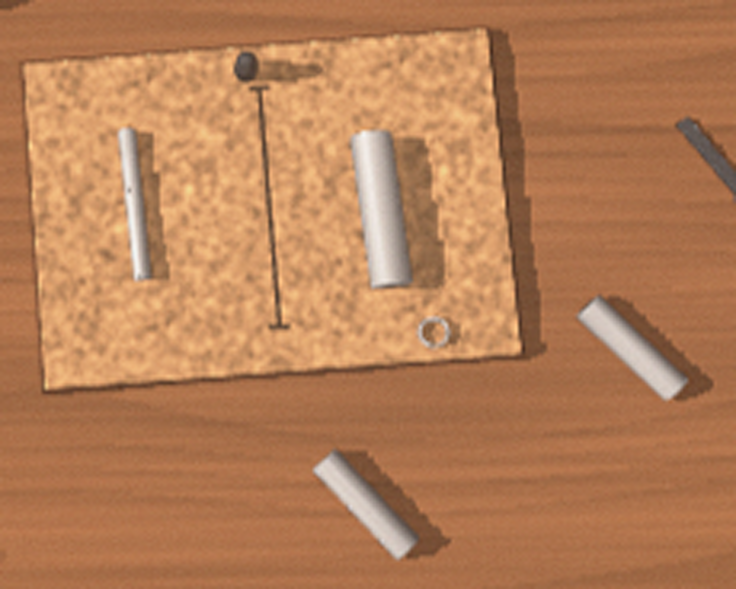

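View pics/sc.png

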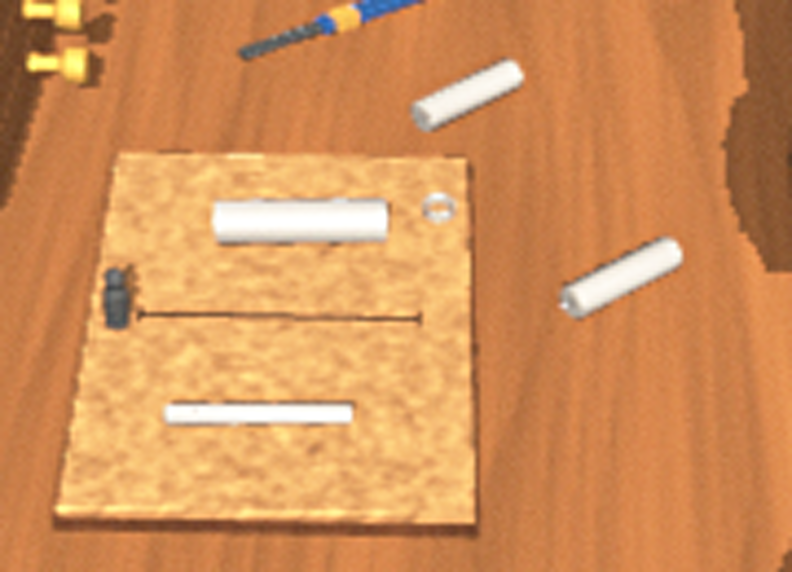

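```bash
cat >> h.py <<'E'
from scipy.optimize import minimize
ZB=0.018
def rodmask(img,n):
    hsv=cv2.cvtColor(img,cv2.COLOR_RGB2HSV).astype(float)
    # softened low-saturation mask within board
    q=np.array([proj([x,y,ZB],n) for x,y in BOARD]).astype(np.float32)
    b=np.zeros((480,640),np.uint8); cv2.fillConvexPoly(b,q.astype(np.int32),1)
    m=np.clip((110-hsv[...,1])/40,0,1)*(hsv[...,2]>85)
    return m*b
BOARD=[(.46,-.215),(.68,-.215),(.68,.1),(.46,.1)]
def hullpx(v,n,r=.016,L=.12):
    x,y,a=v; a_=np.array([np.cos(a),np.sin(a),0]); b_=np.array([-np.sin(a),np.cos(a),0])
    th=np.linspace(0,2*np.pi,32)
    P=[proj(np.array([x,y,ZB+r])+s*a_*L/2+r*(np.cos(t)*b_+np.sin(t)*np.array([0,0,1])),n) for s in(-1,1) for t in th]
    return cv2.convexHull(np.array(P,np.float32))[:,0]
def render(h,S=8):
    o=h.min(0).astype(int)-12; w=np.array([90,90])
    im=np.zeros((w[1]*S,w[0]*S),np.uint8)
    cv2.fillConvexPoly(im,np.round(((h-o+.5)*S-.5)*16).astype(np.int32),255,shift=4)
    return o,cv2.resize(im,(w[0],w[1]),interpolation=cv2.INTER_AREA)/255.
def fitrod(img,n,v0,r=.016,L=.12):
    m=rodmask(img,n)
    # keep component near guess
    h=hullpx(v0,n,r,L); k=np.zeros((480,640),np.uint8); cv2.fillConvexPoly(k,h.astype(np.int32),1); k=cv2.dilate(k,np.ones((15,15)))
    m=m*k
    def cost(v):
        h=hullpx((v[0],v[1],v[2]),n,r,L); o,im=render(h)
        F=np.zeros((480,640)); F[o[1]:o[1]+90,o[0]:o[0]+90]=im
        return ((F-m)**2).sum()
    best=minimize(cost,v0,method="Nelder-Mead",options=dict(initial_simplex=[v0]+[np.array(v0)+d for d in np.diag([.004,.004,.05])],xatol=1e-5,fatol=1e-3,maxiter=300))
    return best.x,best.fun,m.sum()
E
python3 - <<'E'
from h import *
for n in("top","side"):
    im=cv2.imread(f"pics/{n}0.png")[:,:,::-1].copy()
    m=rodmask(im,n); 
    print(n,fitrod(im,n,(.57,-.14,0.)), fitrod(im,n,(.57,.049,0.),.007))
    g=im.astype(float).sum(2)
    # line: dark pixels along cross-profiles
    pts=[]
    for x in np.arange(.50,.64,.006):
        ys=np.arange(-.066,-.034,.0005); P=np.array([proj([x,y,ZB],n) for y in ys]).astype(np.float32)
        pr=cv2.remap(g.astype(np.float32),P[:,0][None].copy(),P[:,1][None].copy(),cv2.INTER_LINEAR)[0]
        w=np.clip(np.median(pr)-110-pr,0,None); 
        if w.sum()>0: pts.append((x,(w*ys).sum()/w.sum()))
    pts=np.array(pts); c=np.polyfit(*pts.T,1); res=pts[:,1]-np.polyval(c,pts[:,0])
    k=abs(res)<.002; c=np.polyfit(*pts[k].T,1); print(n,"line slope",c,"n",k.sum(),res.std())
    # ends
    xs=np.arange(.44,.70,.0005); P=np.array([proj([x,np.polyval(c,x),ZB],n) for x in xs]).astype(np.float32)
    pr=cv2.remap(g.astype(np.float32),P[:,0][None].copy(),P[:,1][None].copy(),cv2.INTER_LINEAR)[0]
    d=xs[pr<300]; print("dark",d.min(),d.max(),"gaps",d[1:][np.diff(d)>.003],d[:-1][np.diff(d)>.003])
    cv2.imwrite(f"pics/m{n}.png",m*255)
# heights by triangulation of line ends
E
```

```text
Traceback (most recent call last):
  File "h.py", line 44, in fitrod
    best=minimize(cost,v0,method="Nelder-Mead",options=dict(initial_simplex=[v0]+[np.array(v0)+d for d in np.diag([.004,.004,.05])],xatol=1e-5,fatol=1e-3,maxiter=300))
  File "h.py", line 41, in cost
    h=hullpx((v[0],v[1],v[2]),n,r,L); o,im=render(h)
  File "h.py", line 28, in hullpx
    P=[proj(np.array([x,y,ZB+r])+s*a_*L/2+r*(np.cos(t)*b_+np.sin(t)*np.array([0,0,1])),n) for s in(-1,1) for t in th]
       ~~~~^^^^^^^^^^^^^^^^^^^^^^^^^^^^^^^^^^^^^^^^^^^^^^^^^^^^^^^^^^^^^^^^^^^^^^^^^^^^^^
  File "h.py", line 4, in proj
    p=camera_params(n); c=p["R"]@np.asarray(X,float)+p["t"]; f=240/np.tan(np.radians(p["vfov"])/2)
ValueError: time passes only in moves, steps and waits
```

```bash
sed -i 's/camera_params(n)/CP(n)/g; s/^import numpy as np, cv2/import numpy as np, cv2, functools\nCP=functools.lru_cache(None)(lambda n: camera_params(n))/' h.py
cat > lm.py <<'E'
from h import *
def line(im,n,verbose=True):
    g=im.astype(np.float32).sum(2)
    def samp(X):
        P=np.array([proj(x,n) for x in X]).astype(np.float32)
        return cv2.remap(g,P[:,0][None].copy(),P[:,1][None].copy(),cv2.INTER_LINEAR)[0]
    pts=[]
    for x in np.arange(.50,.64,.006):
        ys=np.arange(-.066,-.034,.0005); pr=samp([(x,y,ZB) for y in ys])
        w=np.clip(np.median(pr)-110-pr,0,None)
        if w.sum()>0: pts.append((x,(w*ys).sum()/w.sum()))
    pts=np.array(pts); c=np.polyfit(*pts.T,1); k=abs(pts[:,1]-np.polyval(c,pts[:,0]))<.003; c=np.polyfit(*pts[k].T,1)
    xs=np.arange(.44,.70,.0005); pr=samp([(x,np.polyval(c,x),ZB) for x in xs]); d=xs[pr<300]
    j=np.diff(d)>.003
    print(n,"line",c,k.sum(),"dark",d.min(),d.max(),"gaps",d[1:][j],d[:-1][j])
if __name__=="__main__":
  for n in("top","side"):
    im=cv2.imread(f"pics/{n}0.png")[:,:,::-1].copy()
    line(im,n)
    print(n,fitrod(im,n,(.57,-.14,0.)), fitrod(im,n,(.57,.049,0.),.007))
    cv2.imwrite(f"pics/m{n}.png",rodmask(im,n)*255)
E
python3 lm.py
```

```text
top line [ 0.05004546 -0.08228043] 24 dark 0.47050000000000003 0.6845000000000002 gaps [0.489  0.5185 0.548  0.577  0.673 ] [0.481  0.5125 0.538  0.572  0.662 ]
top (array([ 0.55919638, -0.13695299,  0.09405333]), np.float64(6.909212081891581), np.float64(670.375)) (array([0.56998587, 0.04860704, 0.08163171]), np.float64(5.0941440792003085), np.float64(282.05))
side line [ 0.03445923 -0.07251036] 23 dark 0.49600000000000005 0.6810000000000003 gaps [0.6035 0.619  0.656  0.6665] [0.5    0.613  0.6235 0.6575]
side (array([ 0.55664081, -0.13705608,  0.07628483]), np.float64(5.579513168012303), np.float64(393.4)) (array([0.56720482, 0.04854599, 0.09060356]), np.float64(5.692602845059592), np.float64(204.35))[ WARN:0@1.441] global loadsave.cpp:1063 imwrite_ Unsupported depth image for selected encoder is fallbacked to CV_8U.
```

```bash
cat > lf.py <<'E'
from h import *
ENDS={"top":[(351.25-.35,188.4-.35),(357.2-.35,265.2-.35)],"side":[(271.8-.4,241.4-.4),(335.5-.4,242.5-.4)]}
def linefit(im,n,v0=(.573,-.053,.042)):
    # template: dark line+ticks, maximise contrast
    g=im.astype(np.float32).sum(2)
    def S(X):
        p=CP(n); f=240/np.tan(np.radians(p["vfov"])/2); c=X@p["R"].T+p["t"]
        P=np.stack([p["cx"]+f*c[:,0]/c[:,2],p["cy"]+f*c[:,1]/c[:,2]]).astype(np.float32)
        return cv2.remap(g,P[0][None].copy(),P[1][None].copy(),cv2.INTER_LINEAR).mean()
    u=np.linspace(-.094,.094,300); w=np.linspace(-.0075,.0075,40)
    L=np.array([(a,b) for a in u for b in(-.001,0,.001)]); T=np.array([(s*.0935+e,b) for s in(-1,1) for e in(-.001,0,.001) for b in w if abs(b)>.002])
    def cost(v):
        c,s=np.cos(v[2]),np.sin(v[2])
        W=lambda A:np.c_[v[0]+c*A[:,0]-s*A[:,1],v[1]+s*A[:,0]+c*A[:,1],np.full(len(A),ZB)]
        return S(W(L))+.25*S(W(T))
    r=minimize(cost,v0,method="Nelder-Mead",options=dict(initial_simplex=[v0]+[np.array(v0)+d for d in np.diag([.003,.002,.02])],xatol=1e-6,fatol=1e-3,maxiter=400))
    return r.x,r.fun
if __name__=="__main__":
    for i in(0,1): print([onz(ENDS[n][i],n,ZB).round(4) for n in ENDS],tri(ENDS["top"][i],"top",ENDS["side"][i],"side"))
    for n in ENDS: print(n,linefit(cv2.imread(f"pics/{n}0.png")[:,:,::-1].copy(),n))
E
python3 lf.py
```

```text
[array([ 0.6613, -0.0501,  0.018 ]), array([ 0.6579, -0.0479,  0.018 ])] (array([ 0.659974  , -0.05010674,  0.01639895]), np.float64(0.0033170708917609334))
[array([ 0.4714, -0.0586,  0.018 ]), array([ 0.4677, -0.0575,  0.018 ])] (array([ 0.46959167, -0.05852338,  0.01731018]), np.float64(0.0037822766206216736))
top (array([ 0.57761743, -0.05334518,  0.05011096]), np.float64(385.77911376953125))
side (array([ 0.57561176, -0.05253796,  0.04053444]), np.float64(453.2072448730469))
```

```bash
cat >> h.py <<'E'
from scipy.spatial.transform import Rotation as Ro
def quat(psi,flip):
    c,s=np.cos(psi),np.sin(psi); k=-1 if flip else 1
    x=np.array([c,s,0])*k; y=np.array([0,0,-1.]); z=np.cross(x,y)
    q=Ro.from_matrix(np.array([x,y,z]).T).as_quat(); return [q[3],q[0],q[1],q[2]]
FLIP=True
def see(tag,v0):
    out=[]
    for n in("top","side"):
        f=grab_frame(n); cv2.imwrite(f"pics/{n}{tag}.png",f[:,:,::-1]); out.append((f,n))
    for f,n in out:
        r=fitrod(f,n,v0); print(n,r[0].round(4),round(r[1],1),round(r[2]))
E
python3 - <<'E'
from h import *
for n in(0,1):
    print(n,ik([.558,-.147,.12],quat(.085,n)))
print(Ro.from_quat(np.roll(read_orientation(),-1)).as_matrix().round(2))
print(tri((388.4,226.6),"top",(307.3,220.9),"side"))
print(read_time())
E
```

```text
0 [-3.86533050e-01  3.39859860e-02  1.82420467e+00 -4.44089210e-16
  1.28340199e+00 -4.71533050e-01]
1 [-3.86533050e-01  3.39859860e-02  1.82420467e+00 -4.44089210e-16
  1.28340199e+00  2.67005960e+00]
[[ 0.28  0.    0.96]
 [-0.96 -0.    0.28]
 [ 0.   -1.   -0.  ]]
(array([ 0.55966662, -0.13719121,  0.02868329]), np.float64(0.002803508274643562))
0.7
```

```bash
sed -i 's/FLIP=True/FLIP=0/' h.py; python3 - <<'E'
from h import *
psi=.085
d=np.array([-np.sin(psi),np.cos(psi)])
p=np.array([.558,-.137])-.006*d
set_gripper(.07)
move_ptp([*p,.12],quat(psi,0))
print(read_time(),read_width(),read_tool_pos(),read_ft_force())
servo_line([*p,.075],speed=.08)
g=servo_line([*p,.035],speed=.02,guard=4)
print(g,read_time(),read_tool_pos(),read_ft_force(),read_ft_torque())
pause(.2);print(read_tool_pos(),read_ft_force())
for n in("top","side"): cv2.imwrite(f"pics/{n}1.png",grab_frame(n)[:,:,::-1])
a=cv2.imread("pics/top1.png")[150:300,280:480];b=cv2.imread("pics/side1.png")[150:300,220:420]
cv2.imwrite("pics/c1.png",np.hstack([cv2.resize(q,None,fx=2,fy=2,interpolation=2) for q in(a,b)]))
E
```

```text
3.1833 0.06993491921320802 [ 0.55858251 -0.14391071  0.12034815] [ 0.0478583   0.24363839 -0.36955045]
True 5.375 [ 0.55850722 -0.14310025  0.04216588] [-0.46925299 -0.77178757  4.73859216] [-0.02030775  0.04946968 -0.00334942]
[ 0.5585088  -0.14310224  0.04213762] [-0.69741632 -0.2423263   5.71265877]
```

View pics/c1.png

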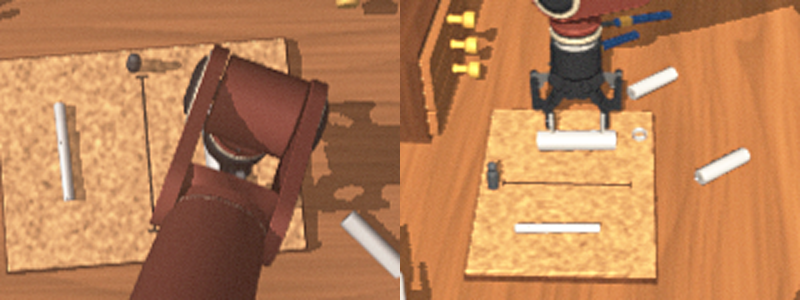

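```bash
cat >> h.py <<'E'
def stroke(L,psi0,dpsi,speed=.03):
    """tool travels 2L with rod L"""
    p=read_tool_pos(); m=psi0+dpsi/2; d=np.array([-np.sin(m),np.cos(m),0])
    servo_line(list(np.array(p)+2*L*d),ori=quat(psi0+2*dpsi,FLIP),speed=speed)
    print("after",read_time(),read_tool_pos().round(4),read_ft_force().round(2))
def lift(dz=.012):
    p=np.array(read_tool_pos()); servo_line(list(p+[0,0,dz]),speed=.04)
E
python3 - <<'E'
from h import *
stroke(.012,.085,-.008)
pause(.2); print(read_ft_force().round(2))
lift(); print(read_ft_force().round(2))
see(2,(.558,-.125,.077)); print(read_time())
a=cv2.imread("pics/side2.png")[150:300,220:420]
cv2.imwrite("pics/c2.png",cv2.resize(a,None,fx=4,fy=4,interpolation=2))
E
```

```text
after 6.6083 [ 0.5563 -0.1188  0.0421] [-1.68 -0.56  5.  ]
[-2.07 -0.49  5.14]
[-0.39 -0.07  0.31]
top [ 0.5494 -0.1244  0.253 ] 591.9 96
side [ 0.556  -0.1246  0.0956] 58.4 467
7.3583
```

View pics/c2.png

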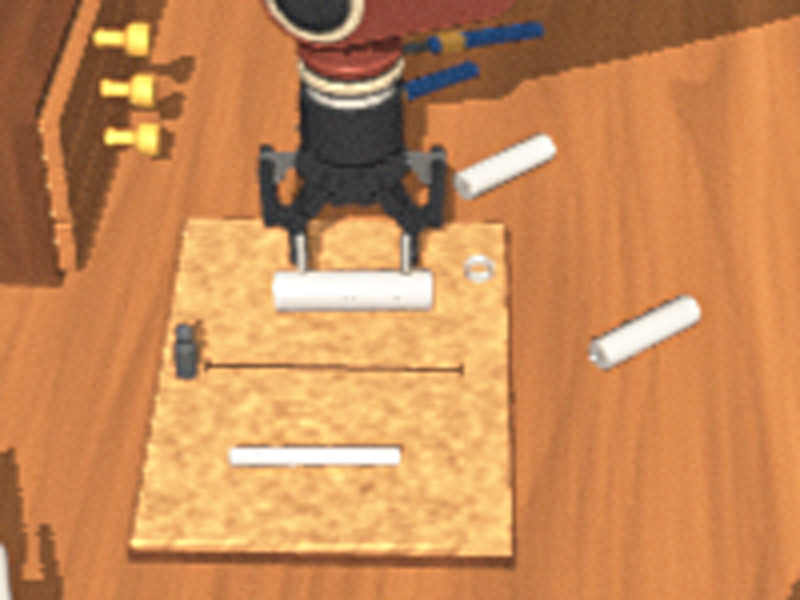

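```bash
cat >> h.py <<'E'
def full(rod,psi,L,dpsi,off):
    d=np.array([-np.sin(psi),np.cos(psi)]); p=np.array(rod)-off*d
    servo_line([*p,.053],ori=quat(psi,FLIP),speed=.12)
    g=servo_line([*p,.038],speed=.015,guard=4)
    print("contact",g,read_tool_pos().round(4),read_ft_force().round(2))
    stroke(L,psi,dpsi,speed=.035); pause(.15); lift(.011)
    m=psi+dpsi/2
    return np.array(rod)+L*np.array([-np.sin(m),np.cos(m)]),psi+dpsi
E
python3 - <<'E'
from h import *
r,ps=np.array([.557,-.1247]),.077
for i in range(2):
    r,ps=full(r,ps,.016,-.010,.008)
    print(r,ps)
see(3,(*r,ps)); print(read_time())
a=cv2.imread("pics/side3.png")[150:300,220:420]
cv2.imwrite("pics/c3.png",cv2.resize(a,None,fx=4,fy=4,interpolation=2))
E
```

```text
contact True [ 0.5575 -0.1328  0.0421] [-1.14 -0.4   3.57]
after 9.4 [ 0.5547 -0.1007  0.0421] [-3.72 -0.41  4.16]
[ 0.555849   -0.10874145] 0.067
contact True [ 0.5563 -0.1168  0.0421] [-0.98 -0.55  4.52]
after 12.0333 [ 0.5536 -0.0847  0.0421] [-4.31 -0.5   5.66]
[ 0.55485763 -0.0927722 ] 0.057
top [ 0.5455 -0.0908  0.8316] 565.9 100
side [ 0.5522 -0.0946  0.0852] 54.3 466
12.7083
```

View pics/c3.png

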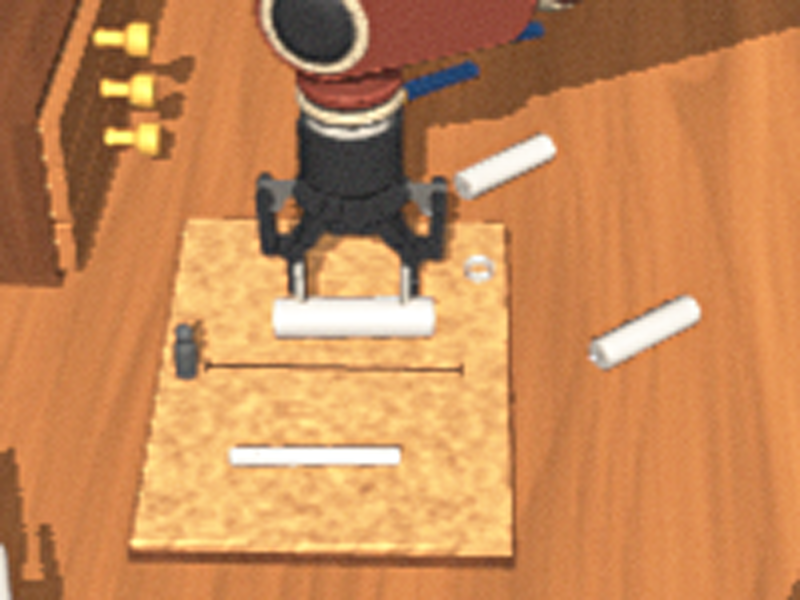

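```bash
cat >> h.py <<'E'
def away():
    p=np.array(read_tool_pos()); servo_line(list(p+[0,0,.05]),speed=.1)
    move_ptp([.42,-.36,.2],quat(0,FLIP))
E
python3 - <<'E'
from h import *
from lf import linefit
away(); pause(.2)
see(4,(.555,-.093,.06)); print(read_time())
t=cv2.imread("pics/top4.png")[160:300,270:450];a=cv2.imread("pics/side4.png")[190:300,240:370]
cv2.imwrite("pics/c4.png",np.hstack([cv2.resize(q,(400,320),interpolation=2) for q in (t,a)]))
E
```

```text
top [ 0.5552 -0.094   0.0975] 7.4 665
side [ 0.552  -0.094   0.0968] 8.6 414
14.875
```

View pics/c4.png

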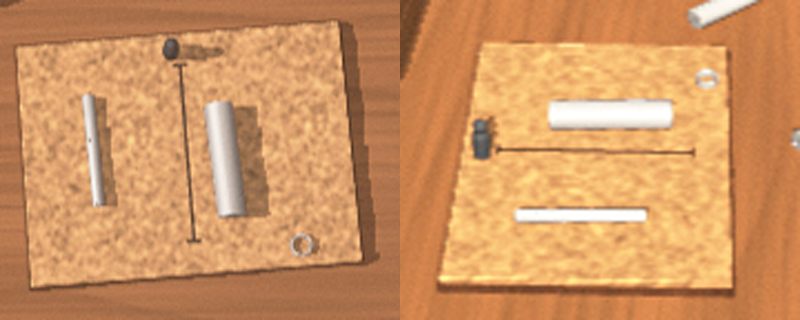

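```bash
python3 - <<'E'
from h import *
set_gripper(.082)
psi=.097; d=np.array([-np.sin(psi),np.cos(psi)]); p=np.array([.5545,-.094])-.007*d
move_ptp([*p,.10],quat(psi,FLIP)); servo_line([*p,.052],speed=.12)
g=servo_line([*p,.030],speed=.015,guard=18)
print("contact",g,read_tool_pos().round(4),read_ft_force().round(2),read_ft_torque().round(3))
t=np.array(read_tool_pos()); m=.07
servo_line(list(t+.028*np.array([-np.sin(m),np.cos(m),0])),ori=quat(psi-.06,FLIP),speed=.03)
print(read_tool_pos().round(4),read_ft_force().round(2),read_ft_torque().round(3))
lift(.011); away(); pause(.1)
see(5,(.553,-.08,.07)); print(read_time())
E
```

```text
contact True [ 0.5553 -0.1018  0.038 ] [-2.38 -0.43  5.13] [-0.034  0.257 -0.031]
[ 0.5535 -0.0739  0.0381] [-1.1   0.29  4.55] [0.003 0.132 0.098]
top [ 0.5537 -0.0815  0.096 ] 6.5 673
side [ 0.5505 -0.0811  0.0744] 11.5 409
21.5083
```

```bash
python3 - <<'E'
from h import *
set_gripper(.085)
psi=.090; c=[.552,-.0813]; D=np.radians
move_ptp([*c,.09],quat(psi+D(52),FLIP)); print(read_time(),read_tool_pos().round(4))
g=servo_line([*c,.018],speed=.08,guard=6); print(g,read_tool_pos().round(4),read_time())
if g: servo_line([*c,.09],speed=.1); raise SystemExit
move_ptp([*c,.018],quat(psi+D(41),FLIP))
t0=read_ft_torque()[2]; print(read_time(),t0,read_ft_force().round(2))
hit=None
th=41
while th>20:
    th-=1.0
    move_ptp([*c,.018],quat(psi+D(th),FLIP)); t=read_ft_torque()[2]
    print(th,round(t-t0,3),read_ft_force().round(2),round(read_time(),2))
    if abs(t-t0)>.12 and hit is None: hit=th
    if hit and th<=hit-2.0: break
    if abs(t-t0)>1.2: break
E
```

```text
22.9667 [ 0.5524 -0.0823  0.0907]
False [ 0.5526 -0.0815  0.0186] 24.0167
24.3167 0.0024332805214646335 [-0.35 -0.84  0.74]
40.0 -0.035 [-0.12  0.07 -0.11] 24.57
39.0 0.0 [-0.69 -0.13 -0.37] 24.82
38.0 0.028 [0.02 0.53 0.41] 25.07
37.0 -0.014 [ 0.05  1.13 -0.36] 25.32
36.0 0.019 [-0.28  0.53  0.42] 25.57
35.0 0.149 [-1.13  0.45  0.64] 25.82
34.0 0.125 [-0.06  0.03  0.51] 26.07
33.0 0.14 [0.02 1.09 0.03] 26.32
```

```bash
python3 - <<'E'
from h import *
psi=.090; c=[.552,-.0813]; D=np.radians
move_ptp([*c,.018],quat(psi+D(48),FLIP))
servo_line([*c,.10],speed=.12)
move_ptp([.42,-.36,.2],quat(.4,FLIP)); pause(.1)
see(6,(.553,-.081,.05)); print(read_time())
t=cv2.imread("pics/top6.png")[160:300,270:450];a=cv2.imread("pics/side6.png")[190:300,240:370]
cv2.imwrite("pics/c6.png",np.hstack([cv2.resize(q,(400,320),interpolation=2) for q in (t,a)]))
E
```

```text
top [ 0.554  -0.0822  0.0517] 7.2 673
side [ 0.5507 -0.0818  0.0562] 8.4 421
28.9417
```

View pics/c6.png

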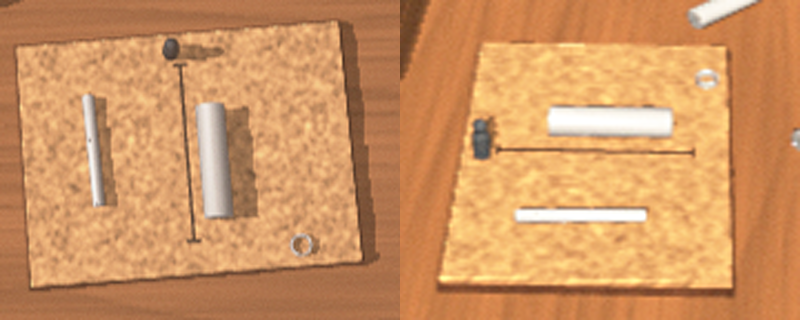

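```bash
python3 - <<'E'
from h import *
set_gripper(.07)
r,ps=np.array([.5535,-.082]),.050
p=r-.008*np.array([-np.sin(ps),np.cos(ps)])
move_ptp([*p,.10],quat(ps,FLIP))
for i in range(2):
    r,ps=full(r,ps,.0141,0,.007); print(r)
away(); pause(.1)
see(7,(*r,ps)); print(read_time())
t=cv2.imread("pics/top7.png")[160:300,270:450];a=cv2.imread("pics/side7.png")[190:300,240:370]
cv2.imwrite("pics/c7.png",np.hstack([cv2.resize(q,(400,320),interpolation=2) for q in (t,a)]))
E
```

```text
contact True [ 0.5538 -0.089   0.0422] [-0.93 -0.02  4.95]
after 32.6667 [ 0.5523 -0.0605  0.0422] [-2.48  0.13  5.29]
[ 0.55279529 -0.06791762]
contact True [ 0.5531 -0.0749  0.0421] [-0.4   0.85  3.81]
after 35.1833 [ 0.5515 -0.0464  0.0421] [-1.93  0.47  5.7 ]
[ 0.55209059 -0.05383524]
top [ 0.5524 -0.0538  0.0503] 7.5 670
side [ 0.5495 -0.0537  0.045 ] 10.8 430
37.9333
```

View pics/c7.png

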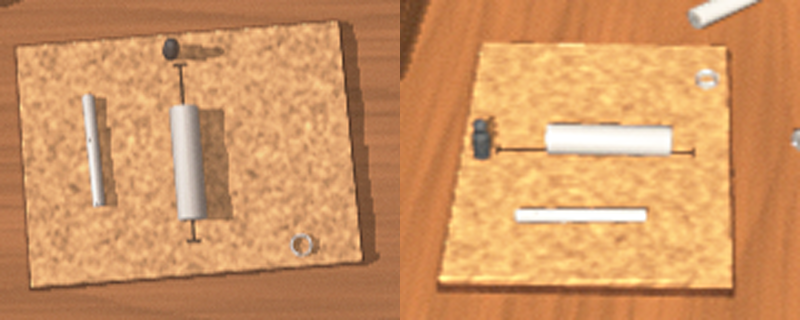

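```bash
python3 - <<'E'
from h import *
pause(.3)
f=grab_frame("top"); a=cv2.imread("pics/top0.png")[:,:,::-1].copy()
print(fitrod(f,"top",(.5524,-.0538,.05))[0], fitrod(f,"top",(.57,.049,.08),.007)[0], read_ft_force().round(2),read_time())
d=cv2.absdiff(f,a)[80:350,:].max(2); print([(x0,int(d[:,x0:x0+80].max())) for x0 in range(0,640,80)])
close_job()
E
```

```text
[ 0.55268159 -0.05379536  0.05474259] [0.56997896 0.04857123 0.08196137] [-0.59 -0.9  -0.24] 38.2833
[(0, 21), (80, 17), (160, 19), (240, 17), (320, 157), (400, 104), (480, 172), (560, 133)]
the job is handed in; nothing more can be done
```

The thick rod now lies at rest over the dark line, and I handed the job in at about 38 s with the arm clear of everything.

**Which rod:** I took the rod on the board at top-view pixel (389, 227). The two smaller look-alikes, at (467, 271) and (384, 322), lie on the bench.

**How it was moved:** Six short strokes with the open fingertips pressing on its top at about 5 N rolled it about 83 mm. The first stroke moved it half as far as the tool, as pure rolling should.

The strokes did not change its angle, so I turned it about 2.5° partway, with one fingertip against each side. That turn scrubbed rather than rolled. The rod was never gripped or lifted.

**Last checks:**
- **Across the line:** the rod was 0.7 mm past the line in the top view and 0.2 mm short of it in the side view.
- **Angle to the line:** it was within about 0.5°. The fits of rod and line themselves scatter by about that much.
- **Along the line:** its middle is about 13 mm nearer the robot than the line's middle. It started about 10 mm off. I left it because sliding it endwise would have been skidding, and its whole length still lies within the line.
- **Other things:** the thin rod's fitted position did not change. The hammer and jar side of the top view looked unchanged. The punch and ring look unmoved in the last pictures. I did not measure the files again.

**What did not go as planned:** one stroke pressed with only one finger and moved the rod 12.5 mm instead of 14 mm, which means some slip. Later strokes made up the distance.

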